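Transfer pump shafts from the drain rack to the inspection rack in order

TASK

The four washed pump shafts have drained: move them from the drain rack (grey saddles in the drip pan) to the inspection rack, one fully home in each white saddle, and keep them in order, counted from the red ends: the shaft nearest the drain rack's red end plate goes nearest the inspection rack's red end plate, and so on down the row. Lay each one down gently; do not drop them or let shafts knock together, and leave the gear, the oil bottle and the wrench where they are.

Things in the scene. Friction and masses are not known exactly. Their poses are not given: they have to be found in the camera images.
- shaft_yellow_mid (a point): loose steel shaft with a yellow cap on each end, 220 mm long, 0.4 to 0.65 kg; point on its axis, half-way along. x axis along the shaft; ends alike, any roll. Body 28 mm in diameter over the middle 108 mm (grip there), then 36 mm shoulders, 30 mm caps. In any saddle it lies level, with only air 22 mm either way lengthwise from its middle and 12 mm below its underside.
- shaft_green_mid (a point): loose steel shaft with a green cap on each end, 220 mm long, 0.4 to 0.65 kg; point on its axis, half-way along. x axis along the shaft; ends alike, any roll. Body 28 mm in diameter over the middle 108 mm (grip there), then 36 mm shoulders, 30 mm caps. In any saddle it lies level, with only air 22 mm either way lengthwise from its middle and 12 mm below its underside.
- shaft_blue_mid (a point): loose steel shaft with a blue cap on each end, 220 mm long, 0.4 to 0.65 kg; point on its axis, half-way along. x axis along the shaft; ends alike, any roll. Body 28 mm in diameter over the middle 108 mm (grip there), then 36 mm shoulders, 30 mm caps. In any saddle it lies level, with only air 22 mm either way lengthwise from its middle and 12 mm below its underside.
- shaft_white_mid (a point): loose steel shaft with a white cap on each end, 220 mm long, 0.4 to 0.65 kg; point on its axis, half-way along. x axis along the shaft; ends alike, any roll. Body 28 mm in diameter over the middle 108 mm (grip there), then 36 mm shoulders, 30 mm caps. In any saddle it lies level, with only air 22 mm either way lengthwise from its middle and 12 mm below its underside.
- saddle_yellow: fixed grey saddle of the drain rack where the yellow-capped shaft lies at the start (all look alike; which shaft lies where varies). Origin 31.8 mm below that shaft's axis. x axis along the shaft, y axis along the row towards the drain rack's red end plate (the robot's left end, +y; the other plate is grey). Grey frame in a dark steel pan; saddles 75 mm apart.
- saddle_green: fixed grey saddle of the drain rack where the green-capped shaft lies at the start (all look alike; which shaft lies where varies). Origin 31.8 mm below that shaft's axis. x axis along the shaft, y axis along the row towards the drain rack's red end plate (the robot's left end, +y; the other plate is grey). Grey frame in a dark steel pan; saddles 75 mm apart.
- saddle_blue: fixed grey saddle of the drain rack where the blue-capped shaft lies at the start (all look alike; which shaft lies where varies). Origin 31.8 mm below that shaft's axis. x axis along the shaft, y axis along the row towards the drain rack's red end plate (the robot's left end, +y; the other plate is grey). Grey frame in a dark steel pan; saddles 75 mm apart.
- saddle_white: fixed grey saddle of the drain rack where the white-capped shaft lies at the start (all look alike; which shaft lies where varies). Origin 31.8 mm below that shaft's axis. x axis along the shaft, y axis along the row towards the drain rack's red end plate (the robot's left end, +y; the other plate is grey). Grey frame in a dark steel pan; saddles 75 mm apart.
- inspection_rack: fixed inspection rack, aluminium on a black mat. Origin at the middle of its underside; x along shafts, y along the row. White saddles at x = 0, y = -112.5, -37.5, 37.5, 112.5 mm; a shaft home in one has its axis 61.8 mm up. Each is two 90-degree V blocks at x = -36 and 36 mm, mouth 51 mm wide, tips 67 mm up; shoulders leave 12 mm play. The racks may swap sides.
- red_end: fixed red end plate of the inspection rack, 100 mm along x, 24 mm wide, 45 mm high (lower than the shafts' axes); origin at its middle, at bench level, 167 mm from the rack's middle along the row. It is at either end of that rack, changing from start to start; a grey plate is at the other end.
- gear: bystander: loose dark steel spur gear lying flat, 108 mm across, 32 mm high with its hub; origin at the centre of its underside
- oil_bottle: bystander: loose white oil bottle with a red cap, standing, 60 mm across, 150 mm high; origin at the centre of its underside
- wrench: bystander: loose steel wrench lying flat, 200 mm long along its x axis; origin at its middle, on the bench
Things that resemble listed ones, but are neither listed nor needed, are in the scene too. Leave any orange or pink look-alike of the part that bears shaft_green_mid alone. Leave any purple look-alike of the part that bears shaft_white_mid alone.

How it is judged:
By the outcome, as a careful person would: the job done as asked, in the order asked, and still so for the second after the job is handed in, with the robot touching nothing.
It also fails if it takes over 109 s, if anything falls off the work surface, if the arm or the gripper's body presses on something with over 40 N, if the wrist force passes 120 N, or if a joint passes its speed limit or range.

ROBOT

A 6-joint arm with a two-finger parallel gripper is mounted at the origin on the work surface. World frame = base frame: x ahead of the robot, y to its left, z up, the work surface at z = 0. Lengths are in m, angles in rad, forces in N, time in s.
With the tool pointing down it reaches from about 0.275 to 1 m from the base axis. Payload 8.4 kg.
Tool frame: the origin (TCP) lies midway between the tips of the shut fingers; the grasp point (between the pads) lies 19 mm behind it; z points along the fingers, y is the line along which they close (so a half turn about z gives the same grasp; the last joint's range is limited). The gripper opens to 85 mm and grips with 20 to 120 N. Pads are 22 mm wide; open, the fingers measure 114 mm over their backs; the gripper's body (76 mm by 85 mm) begins 54 mm behind the grasp point. The pads swing forward as they close: fully open they stand 13 mm farther back than shut.
Start: joints at [1.334, 0.353, 1.633, -0, 1.155, -0.002], TCP at [0.145, 0.608, 0.231] pointing down, gripper open.
Joint ranges: [-2.63, 2.63], [-0.92, 2.1], [0.06, 2.66], [-1.3, 4.44], [0, 2.69], [-3.02, 3.02]. Speed limits (rad/s): [2.22, 2.22, 2.79, 3.14, 3.14, 3.14].

INTERFACE

Orientations are given as [roll, pitch, yaw] about the fixed x, y, z axes, in that order (R = Rz(yaw) Ry(pitch) Rx(roll)).
In Python, from plant import readout, optics, hand_in gives the robot as it stands.
- The arm moves only by the shell command python3 -m creep 'ROWS' [FORCE]. ROWS is JSON, one flat list of numbers, 7 for each row, row after row: the shift along the world's x, y, z in cm, then the turn, a rotation vector about the world's x, y, z in degrees, then the finger opening in cm, from 0 to 8.54. In form: [x, y, z, ax, ay, az, hand, x, y, z, ax, ay, az, hand, ...]. A call has 1 to 12 rows; each row is the pose to reach, as a shift and turn from the pose commanded when the call began; what a row does not reach only later rows make up. A row lasts 1/12 s, in which the tool goes at most 41.7 mm and 7.16 degrees, less where a joint would pass 70% of its speed; a pose out of reach is approached as far as the arm can. A call with a gripper value outside its range is refused whole. The fingers move at their own pace and stop on an object; FORCE is the grip in N (left out, the last holds). Time passes only in rows, so rows that repeat a pose let the fingers close. It gives the time, the measured TCP pose, the force, the opening and the grip force at its end, in the units of the state.
- readout.get_state(): the state, without advancing time (a new reading comes with each control period).
- optics.read_camera(name): name is "scene" or "top"; returns (picture, depth): 384x512x3 uint8, red, green, blue; 384x512 float32, m along the optical axis (not along the pixel's ray), 0 where there is no reading.
- optics.get_calibration(name): a dict with "intrinsics" (3x3 intrinsics, pixels), "origin" and "rotation" of the camera in the world. Camera axes: x right, y up, looking along -z (the intrinsics and any distortion apply to the point x, -y, -z); pixel columns grow to the right and rows downward; lengths in m; the calibration is good to about 2 mm. A picture is of the moment at which its call begins. get_calibration takes no time and is no camera call.
- hand_in(): hands the job in; it is judged then, once.
The state is a dict: "time_s": time; "joint_pos": joint angles; "joint_vel": joint speeds; "joint_torque": joint torques, N m; "tcp_pos": TCP position; "orientation": TCP orientation; "force": force on the tool from outside, world axes, zero at the start; "moment": the same for the moment, N m; "finger_gap": finger opening in m; "gripper_force": force on a finger pad.
Only numpy, scipy, OpenCV 4.12 (cv2) and the standard library are available. Lean on these libraries where they do the work, as an engineer would, in place of code of your own. Each camera call takes 0.05 s, during which the arm holds its last target. There are 200 camera calls.

## Working session

There is one attempt and no reset: what is moved stays moved. The work goes in short steps, Python scripts to look and compute and a shell command to move; the robot and the scene stay as the last step left them, time stands still between calls to the robot, and variables do not carry over. Pictures are saved under pics/ and viewed, at most 14 in all, crops included, and the job is handed in when it is done.

```bash
mkdir -p pics; ls
python3 - <<'E'
from plant import readout, optics
import cv2,numpy as np
for n in("top","scene"):
    p,d=optics.read_camera(n); np.savez(f"{n}0.npz",p=p,d=d)
    cv2.imwrite(f"pics/{n}0.png",cv2.resize(p[:,:,::-1],(800,600),interpolation=cv2.INTER_CUBIC))
    print(n,optics.get_calibration(n))
s=readout.get_state();print(s['time_s'],s['tcp_pos'],s['orientation'],s['finger_gap'])
E
```

```text
pics
top {'intrinsics': array([[377.25157609,   0.        , 255.28726127],
       [  0.        , 377.25157609, 178.69588514],
       [  0.        ,   0.        ,   1.        ]]), 'origin': array([ 0.35420006, -0.01439849,  1.26377154]), 'rotation': array([ 0.15845178, -0.00792568, -1.54795433])}
scene {'intrinsics': array([[395.1631292 ,   0.        , 257.03060817],
       [  0.        , 395.1631292 , 195.53233367],
       [  0.        ,   0.        ,   1.        ]]), 'origin': array([ 1.27119762, -0.42278695,  0.96615151]), 'rotation': array([0.76321271, 0.00779847, 1.06407308])}
0.1 [0.14529171 0.60741332 0.23062046] [-3.14027252e+00 -4.69395081e-06  2.90680927e+00] 0.08534337697517272
```

View pics/top0.png

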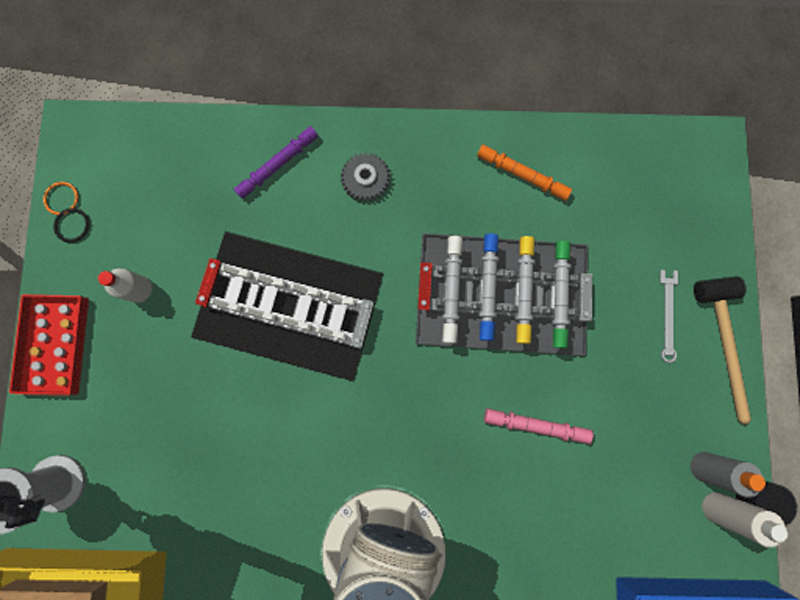

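View pics/scene0.png

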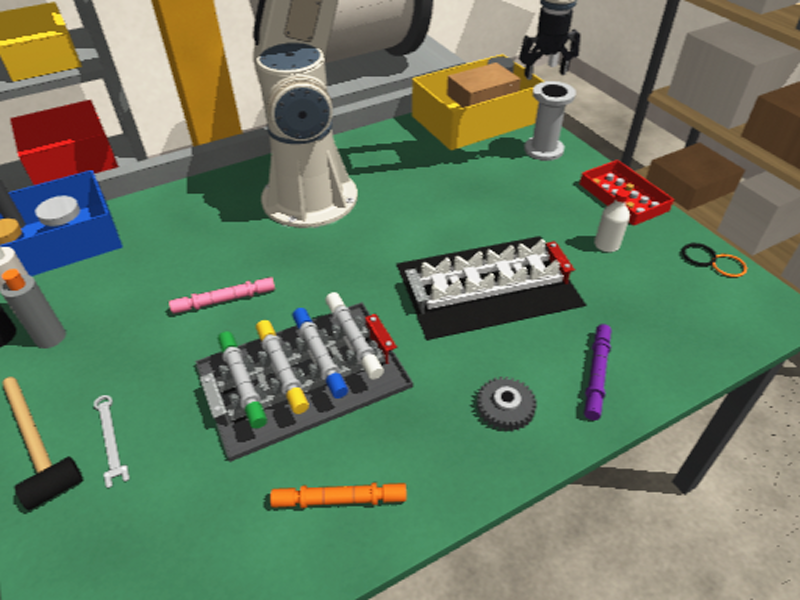

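The top view shows white, blue, yellow and green shafts from the red end (about x 450–565, y 290). The inspection rack at (285,300) also has its red plate on its left (+y) end, at (208,283). Now I'll measure both.

```bash
cat > h.py <<'E'
import numpy as np,cv2
from plant import optics,readout
from scipy.spatial.transform import Rotation as R
def cloud(n,d):
    c=optics.get_calibration(n);K=c['intrinsics'];v,u=np.mgrid[:384,:512]
    P=np.stack([(u-K[0,2])/K[0,0]*d,-(v-K[1,2])/K[1,1]*d,-d],-1)
    return P@R.from_euler('xyz',c['rotation']).as_matrix().T+c['origin']
def look(n):
    p,d=optics.read_camera(n); return p,cloud(n,d)
E
python3 - <<'E'
from h import *
for n in("top","scene"):
    z=np.load(n+"0.npz");p=z['p'];W=cloud(n,z['d']);hsv=cv2.cvtColor(p,cv2.COLOR_RGB2HSV);H,S,V=[hsv[...,i].astype(int) for i in range(3)]
    ok=z['d']>0
    X,Y,Z=[W[...,i] for i in range(3)]
    g=ok&(H>60)&(H<85)&(S>80)&(abs(X-.5)<.25)&(abs(Y)<.3)&(Z<.03)
    print(n,'bench z',np.median(Z[g]))
    reg=ok&(Z>.06)&(Z<.15)&(X>.3)&(X<.75)&(Y>-.42)&(Y<0.02)
    for c,m in dict(yellow=(H>20)&(H<32)&(S>130),green=(H>50)&(H<80)&(S>120),blue=(H>100)&(H<125)&(S>130),white=(S<25)&(V>170)).items():
        m=(m&reg).astype(np.uint8);k,l,st,ce=cv2.connectedComponentsWithStats(m)
        o=[i for i in range(1,k) if st[i,4]>15]
        print(c,[(st[i,4],np.round(np.median(W[l==i],0),4),np.round(W[l==i].max(0),3),np.round(W[l==i].min(0),3)) for i in o])
    # inspection rack
    for nm,m in dict(red=((H<8)|(H>172))&(S>150),hi=(Z>.054)&(V>100)).items():
        q=W[m&ok&(Z>.03)&(Z<.09)&(X>.33)&(X<.65)&(Y>.03)&(Y<.40)]
        q=q-0; a=q[:,:2]; cen=(a.max(0)+a.min(0))/2
        rc=cv2.minAreaRect(a.astype(np.float32)*1000)
        print(nm,len(q),a.mean(0),rc,np.percentile(q[:,2],[5,50,98]))
    if n=="top": cv2.imwrite("pics/crop.png",cv2.resize(p[140:250,115:390,::-1],(800,320),interpolation=cv2.INTER_CUBIC))
E
```

```text
top bench z 0.000666288836125073
yellow [(np.int32(106), array([ 0.6217, -0.2811,  0.0747]), array([ 0.642, -0.269,  0.081]), array([ 0.603, -0.297,  0.064])), (np.int32(106), array([ 0.4408, -0.2731,  0.0745]), array([ 0.46 , -0.26 ,  0.082]), array([ 0.422, -0.287,  0.061]))]
green [(np.int32(104), array([ 0.6162, -0.3556,  0.0747]), array([ 0.636, -0.343,  0.082]), array([ 0.597, -0.371,  0.064])), (np.int32(107), array([ 0.4332, -0.3457,  0.0743]), array([ 0.453, -0.334,  0.08 ]), array([ 0.415, -0.363,  0.06 ]))]
blue [(np.int32(104), array([ 0.6266, -0.2069,  0.074 ]), array([ 0.647, -0.195,  0.084]), array([ 0.608, -0.222,  0.06 ])), (np.int32(109), array([ 0.4454, -0.1978,  0.0741]), array([ 0.462, -0.186,  0.084]), array([ 0.427, -0.215,  0.06 ]))]
white [(np.int32(78), array([ 0.6209, -0.1296,  0.0755]), array([ 0.639, -0.12 ,  0.085]), array([ 0.604, -0.143,  0.064])), (np.int32(19), array([ 0.5961, -0.2034,  0.0771]), array([ 0.608, -0.194,  0.081]), array([ 0.592, -0.209,  0.067])), (np.int32(79), array([ 0.5507, -0.2006,  0.0755]), array([ 0.587, -0.194,  0.081]), array
[... 2431 characters left out ...]
69])), (np.int32(194), array([ 0.5331, -0.2772,  0.0752]), array([ 0.594, -0.265,  0.082]), array([ 0.461, -0.288,  0.069])), (np.int32(217), array([ 0.5256, -0.3515,  0.0752]), array([ 0.586, -0.338,  0.083]), array([ 0.458, -0.364,  0.07 ])), (np.int32(121), array([ 0.6245, -0.1331,  0.0739]), array([ 0.641, -0.119,  0.079]), array([ 0.589, -0.146,  0.061]))]
red 113 [0.53903702 0.37904213] ((535.9437255859375, 378.95465087890625), (25.437732696533203, 99.70983123779297), 76.93079376220703) [0.04115824 0.04465783 0.04826141]
hi 338 [0.49741308 0.21316578] ((496.11016845703125, 219.49757385253906), (286.2326965332031, 88.83563232421875), 76.26366424560547) [0.05469671 0.06068632 0.0686878 ]
```

View pics/crop.png

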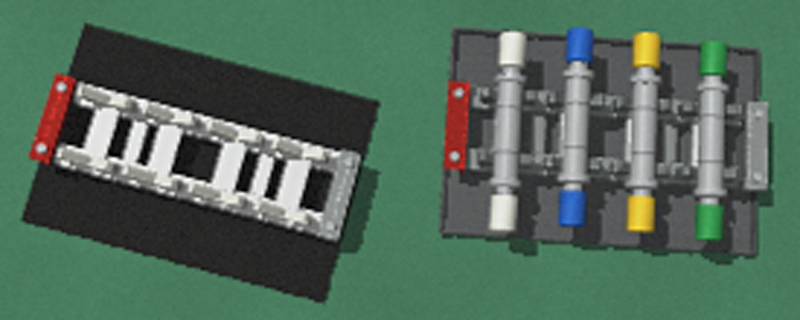

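Drain shafts:
- The axes are at y ≈ -.128, -.203, -.278 and -.353, 75 mm apart as given, with z ≈ .0615 and yaw ≈ -2.8°.

Inspection rack:
- Its middle is at (.496, .218) and its yaw is ≈ -13.5°. The red plate lies .167 m from the middle, as given.
- The tool is already aligned with this rack.

I'll start with the white shaft.

```bash
python3 -m creep '[0.8,-1.4,-0.5,0,0,1,5, 2.3,-4.4,-1,0,0,2,5, 4.2,-8,-1.5,0,0,3,5, 6.1,-11.6,-2,0,0,4,5, 8,-15.2,-2.5,0,0,5,5, 9.9,-18.8,-3,0,0,6,5, 11.8,-22.4,-3.5,0,0,7,5, 13.7,-26,-4,0,0,8,5, 15.6,-29.6,-4.5,0,0,9,5, 17.5,-33.2,-5,0,0,10,5, 19,-36.2,-5,0,0,10.7,5, 20,-38,-5,0,0,10.7,5]' 80
python3 -m creep '[0.8,-1.4,-0.2,0,0,0,5, 2.3,-4.4,-1,0,0,0,5, 4.2,-8,-1.5,0,0,0,5, 6.1,-11.6,-2,0,0,0,5, 8,-15.2,-2.5,0,0,0,5, 9.9,-18.8,-3,0,0,0,5, 11.8,-22.4,-3.5,0,0,0,5, 13.7,-26,-4,0,0,0,5, 15.6,-29.6,-4.5,0,0,0,5, 17.5,-33,-5,0,0,0,5, 18.5,-35.5,-5,0,0,0,5, 18.5,-35.5,-5,0,0,0,5]'
```

```text
time_s: 1.1
tcp_pos: [0.3456, 0.2248, 0.1808]
orientation: [-3.14, -0.001, 3.093]
force: [0.9, 0.3, -0.2]
finger_gap: 0.0501
gripper_force: 0.0
time_s: 2.1
tcp_pos: [0.5325, -0.1315, 0.1309]
orientation: [-3.14, 0.002, 3.091]
force: [-0.2, 0.3, 0.5]
finger_gap: 0.0499
gripper_force: 0.0
```

```bash
python3 -m creep '[-0.2,0.35,-1,0,0,0,5, -0.2,0.35,-2.5,0,0,0,5, -0.2,0.35,-4,0,0,0,5, -0.2,0.35,-5,0,0,0,5, -0.2,0.35,-5,0,0,0,5]'
python3 - <<'E'
from h import *
p,W=look("scene");cv2.imwrite("pics/a.png",cv2.resize(p[150:310,110:320,::-1],(788,600),interpolation=cv2.INTER_CUBIC))
E
```

```text
time_s: 2.52
tcp_pos: [0.5261, -0.1221, 0.0788]
orientation: [3.141, -0.004, 3.095]
force: [-0.0, 0.4, 0.1]
finger_gap: 0.0499
gripper_force: 0.0
```

View pics/a.png

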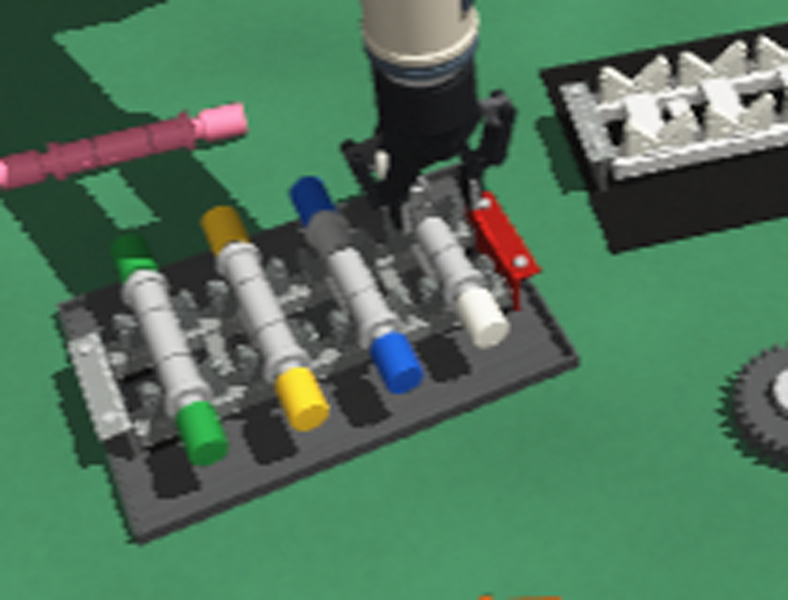

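The fingers at about (370–480,190) straddle the white shaft and clear the blue one. I'll correct sideways first, then go down.

```bash
python3 -m creep '[0.2,-0.4,0,0,0,0,5, 0.2,-0.4,0,0,0,0,5, 0.2,-0.4,0,0,0,0,5, 0.2,-0.4,-1,0,0,0,5, 0.2,-0.4,-2,0,0,0,5, 0.2,-0.4,-3,0,0,0,5, 0.2,-0.4,-3.75,0,0,0,5, 0.2,-0.4,-3.75,0,0,0,5, 0.2,-0.4,-3.75,0,0,0,5]'
```

```text
time_s: 3.32
tcp_pos: [0.5297, -0.1275, 0.0428]
orientation: [3.141, -0.002, 3.094]
force: [0.3, -0.1, 0.5]
finger_gap: 0.05
gripper_force: 0.0
```

```bash
python3 -m creep '[0,0,0,0,0,0,4, 0,0,0,0,0,0,3.5, 0,0,0,0,0,0,3.2]'; python3 -m creep '[0,0,0,0,0,0,2.8, 0,0,0,0,0,0,2.5, 0,0,0,0,0,0,2.5]' 80
```

```text
time_s: 3.57
tcp_pos: [0.5307, -0.1277, 0.0442]
orientation: [-3.141, 0.001, 3.094]
force: [-0.0, 0.7, 0.1]
finger_gap: 0.0317
gripper_force: 0.0
time_s: 3.82
tcp_pos: [0.5307, -0.128, 0.0444]
orientation: [-3.141, 0.001, 3.094]
force: [-2.2, -1.5, 5.5]
finger_gap: 0.0263
gripper_force: 60.4
```

Gripped and centred, with little side force. Lifting.

```bash
python3 -m creep '[0,0,0,0,0,0,2.5, 0,0,0.3,0,0,0,2.5, 0,0,0.8,0,0,0,2.5, 0,0,1.6,0,0,0,2.5, 0,0,2.8,0,0,0,2.5, 0,0,4.3,0,0,0,2.5, 0,0,6,0,0,0,2.5, 0,0,7.5,0,0,0,2.5, 0,0,9,0,0,0,2.5, 0,0,9.7,0,0,0,2.5, 0,0,10,0,0,0,2.5, 0,0,10,0,0,0,2.5]'
python3 -m creep '[0,0.7,0,0,0,0,2.5, 0,2,0,0,0,-1,2.5, 0,4,0,0,0,-2,2.5, -0.1,6.7,0,0,0,-3,2.5, -0.2,9.7,0,0,0,-4,2.5, -0.2,12.7,0,0,0,-5,2.5, -0.3,15.7,0,0,0,-6,2.5, -0.4,18.7,0,0,0,-7,2.5, -0.5,21.7,0,0,0,-8,2.5, -0.6,24.7,0,0,0,-9,2.5, -0.7,27.7,0,0,0,-10,2.5, -0.8,30.7,0,0,0,-10.7,2.5]'
python3 -m creep '[0,3,0,0,0,0,2.5, 0,6,0,0,0,0,2.5, 0,8.7,0,0,0,0,2.5, 0,11.3,0,0,0,0,2.5, 0,13.3,0,0,0,0,2.5, 0,14.3,0,0,0,0,2.5, 0,14.8,0,0,0,0,2.5, 0,14.8,0,0,0,0,2.5, 0,14.8,0,0,0,0,2.5, 0,14.8,0,0,0,0,2.5]'
python3 - <<'E'
from h import *
p,W=look("top");cv2.imwrite("pics/b.png",cv2.resize(p[130:260,110:300,::-1],(800,547),interpolation=cv2.INTER_CUBIC))
p,W=look("scene");cv2.imwrite("pics/c.png",cv2.resize(p[90:240,230:400,::-1],(680,600),interpolation=cv2.INTER_CUBIC))
E
```

```text
time_s: 4.82
tcp_pos: [0.5307, -0.1277, 0.1447]
orientation: [-3.141, 0.001, 3.094]
force: [0.5, 0.5, -4.1]
finger_gap: 0.0263
gripper_force: 60.1
time_s: 5.82
tcp_pos: [0.5211, 0.181, 0.1427]
orientation: [-3.141, -0.002, 2.906]
force: [0.8, -0.4, -3.3]
finger_gap: 0.0263
gripper_force: 60.2
time_s: 6.65
tcp_pos: [0.5222, 0.3262, 0.1435]
orientation: [-3.141, -0.001, 2.906]
force: [-1.0, 0.1, -4.0]
finger_gap: 0.0261
gripper_force: 60.1
```

View pics/c.png

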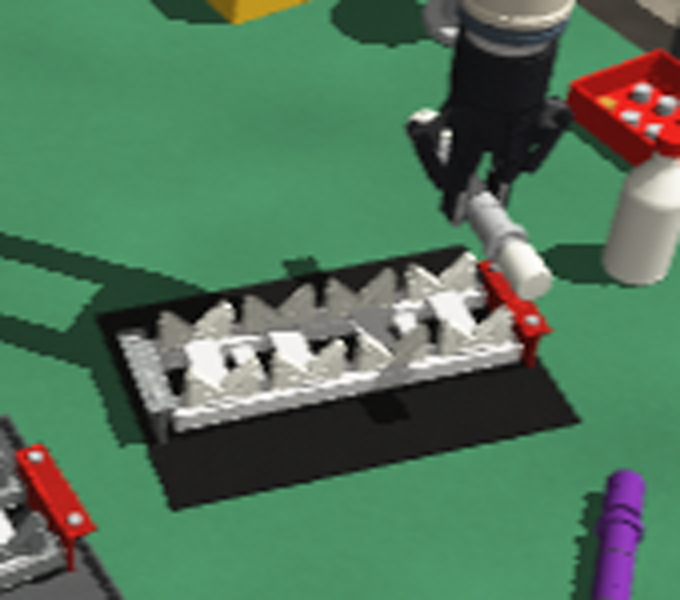

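The white shaft hangs level over the saddle nearest the red plate. I'll lower it slowly and watch the force.

```bash
python3 -m creep '[0,0,-1,0,0,0,2.5, 0,0,-2.5,0,0,0,2.5, 0,0,-4.5,0,0,0,2.5, 0,0,-6.3,0,0,0,2.5, 0,0,-7.6,0,0,0,2.5, 0,0,-8.3,0,0,0,2.5, 0,0,-8.8,0,0,0,2.5, 0,0,-9.2,0,0,0,2.5, 0,0,-9.5,0,0,0,2.5, 0,0,-9.5,0,0,0,2.5, 0,0,-9.5,0,0,0,2.5]'
python3 -m creep '[0,0,-0.2,0,0,0,2.5, 0,0,-0.3,0,0,0,2.5,0,0,-0.3,0,0,0,2.5,0,0,-0.3,0,0,0,2.5]'
```

```text
time_s: 7.67
tcp_pos: [0.5227, 0.3276, 0.0492]
orientation: [3.141, 0.001, 2.907]
force: [-0.3, -0.1, -4.3]
finger_gap: 0.0264
gripper_force: 60.1
time_s: 8.0
tcp_pos: [0.5226, 0.3275, 0.046]
orientation: [3.141, 0.0, 2.907]
force: [-0.5, 0.8, -3.2]
finger_gap: 0.0261
gripper_force: 60.1
```

```bash
python3 -m creep '[0,0,-0.1,0,0,0,2.5, 0,0,-0.15,0,0,0,2.5,0,0,-0.15,0,0,0,2.5]'
python3 -m creep '[0,0,-0.1,0,0,0,2.5, 0,0,-0.1,0,0,0,2.5,0,0,-0.1,0,0,0,2.5]'
```

```text
time_s: 8.25
tcp_pos: [0.5231, 0.3281, 0.0451]
orientation: [3.14, 0.001, 2.907]
force: [-0.1, 4.0, 3.9]
finger_gap: 0.026
gripper_force: 61.0
time_s: 8.5
tcp_pos: [0.5234, 0.3285, 0.0445]
orientation: [3.139, 0.002, 2.907]
force: [-2.1, 4.7, 7.7]
finger_gap: 0.0263
gripper_force: 61.6
```

```bash
python3 -m creep '[0.02,0.1,0,0,0,0,2.5,0.02,0.1,0,0,0,0,2.5,0.02,0.1,0,0,0,0,2.5]'
python3 -m creep '[0,0,0,0,0,0,2.9, 0,0,0,0,0,0,3.2,0,0,0,0,0,0,3.6,0,0,0,0,0,0,4.2,0,0,0,0,0,0,5,0,0,0,0,0,0,5]'
```

```text
time_s: 8.75
tcp_pos: [0.5234, 0.3287, 0.0444]
orientation: [3.14, 0.001, 2.907]
force: [-1.4, 0.1, 8.4]
finger_gap: 0.0264
gripper_force: 61.5
time_s: 9.25
tcp_pos: [0.5225, 0.3283, 0.0431]
orientation: [-3.141, -0.0, 2.907]
force: [0.3, -0.3, 0.1]
finger_gap: 0.0497
gripper_force: 0.0
```

Side force is now zero, so the shaft is home, and I've released it. Going to blue.

```bash
python3 -m creep '[0,0,0.5,0,0,0,5, 0,0,1.5,0,0,0,5, 0,0,3.5,0,0,0,5, 0,0,6,0,0,0,5, 0,0,8,0,0,0,5, 0,-1,9,0,0,0,5, 0,-3,9,0,0,1,5, 0.2,-6,9,0,0,2,5, 0.3,-9.5,9,0,0,3,5, 0.4,-13.3,9,0,0,4,5, 0.5,-17.2,9,0,0,5,5, 0.6,-21.2,9,0,0,6,5]'
python3 -m creep '[0.1,-4,0,0,0,1,5, 0.2,-8,0,0,0,2,5, 0.3,-12,0,0,0,3,5, 0.4,-16,0,0,0,4,5, 0.6,-20,0,0,0,4.7,5, 0.7,-24,0,0,0,4.7,5, 0.8,-27.5,0,0,0,4.7,5, 0.85,-30,0,0,0,4.7,5, 0.85,-31.4,0,0,0,4.7,5, 0.85,-31.9,0,0,0,4.7,5, 0.85,-31.9,0,0,0,4.7,5, 0.85,-31.9,0,0,0,4.7,5]'
python3 -m creep '[0,0,0,0,0,0,5, 0,0,0,0,0,0,5]'
```

```text
time_s: 10.25
tcp_pos: [0.528, 0.1143, 0.1336]
orientation: [-3.141, 0.0, 3.013]
force: [0.5, 0.7, -0.5]
finger_gap: 0.0498
gripper_force: 0.0
time_s: 11.25
tcp_pos: [0.5367, -0.2017, 0.1332]
orientation: [3.141, -0.001, 3.094]
force: [0.3, 0.4, -0.9]
finger_gap: 0.05
gripper_force: 0.0
time_s: 11.42
tcp_pos: [0.5371, -0.2012, 0.1333]
orientation: [3.141, -0.0, 3.095]
force: [-0.4, 0.5, 0.5]
finger_gap: 0.0502
gripper_force: 0.0
```

```bash
python3 -m creep '[0,0,-1,0,0,0,5, 0,0,-3,0,0,0,5, 0,0,-5,0,0,0,5, 0,0,-6.5,0,0,0,5, 0,0,-8,0,0,0,5, 0,0,-8.7,0,0,0,5, 0,0,-9,0,0,0,5, 0,0,-9,0,0,0,5, 0,0,-9,0,0,0,5, 0,0,-9,0,0,0,3.5]'
python3 -m creep '[0,0,0,0,0,0,3.2, 0,0,0,0,0,0,2.8, 0,0,0,0,0,0,2.5, 0,0,0,0,0,0,2.5]'
```

```text
time_s: 12.25
tcp_pos: [0.5377, -0.2028, 0.0441]
orientation: [-3.141, 0.001, 3.094]
force: [1.0, -0.6, -1.0]
finger_gap: 0.0391
gripper_force: 0.0
time_s: 12.58
tcp_pos: [0.5376, -0.2034, 0.0443]
orientation: [-3.14, 0.001, 3.094]
force: [-3.1, -2.1, 5.6]
finger_gap: 0.0263
gripper_force: 60.5
```

```bash
python3 -m creep '[0,0,0.3,0,0,0,2.5, 0,0,0.8,0,0,0,2.5, 0,0,1.6,0,0,0,2.5, 0,0,2.8,0,0,0,2.5, 0,0,4.3,0,0,0,2.5, 0,0,6,0,0,0,2.5, 0,0,7.5,0,0,0,2.5, 0,0,9,0,0,0,2.5, 0,0.7,9.7,0,0,0,2.5, -0.1,2,10,0,0,-1,2.5, -0.3,4,10,0,0,-2,2.5, -0.5,6.7,10,0,0,-3,2.5]'
python3 -m creep '[-0.2,3,0,0,0,-1,2.5, -0.4,6,0,0,0,-2,2.5, -0.6,9,0,0,0,-3,2.5, -0.8,12,0,0,0,-4,2.5, -1.1,15,0,0,0,-5,2.5, -1.3,18,0,0,0,-6,2.5, -1.5,21,0,0,0,-7,2.5, -1.7,24,0,0,0,-7.7,2.5, -1.9,27,0,0,0,-7.7,2.5, -2.1,30,0,0,0,-7.7,2.5, -2.3,33,0,0,0,-7.7,2.5, -2.5,35.5,0,0,0,-7.7,2.5]'
python3 -m creep '[-0.1,2,0,0,0,0,2.5, -0.2,3,0,0,0,0,2.5, -0.2,3.6,0,0,0,0,2.5, -0.2,3.6,0,0,0,0,2.5, -0.2,3.6,0,0,0,0,2.5, -0.2,3.6,0,0,0,0,2.5,-0.2,3.6,0,0,0,0,2.5]'
```

```text
time_s: 13.58
tcp_pos: [0.5321, -0.1355, 0.144]
orientation: [-3.141, 0.001, 3.039]
force: [-0.5, -0.0, -5.5]
finger_gap: 0.0261
gripper_force: 60.2
time_s: 14.58
tcp_pos: [0.5062, 0.2217, 0.1436]
orientation: [3.141, -0.0, 2.907]
force: [-0.2, -0.2, -5.7]
finger_gap: 0.0261
gripper_force: 60.2
time_s: 15.17
tcp_pos: [0.5052, 0.2543, 0.1433]
orientation: [-3.141, -0.0, 2.906]
force: [0.1, -0.3, -5.4]
finger_gap: 0.0262
gripper_force: 60.2
```

```bash
python3 -m creep '[0,0,-1,0,0,0,2.5, 0,0,-2.5,0,0,0,2.5, 0,0,-4.5,0,0,0,2.5, 0,0,-6.3,0,0,0,2.5, 0,0,-7.6,0,0,0,2.5, 0,0,-8.3,0,0,0,2.5, 0,0,-8.8,0,0,0,2.5, 0,0,-9.2,0,0,0,2.5, 0,0,-9.5,0,0,0,2.5, 0,0,-9.7,0,0,0,2.5, 0,0,-9.8,0,0,0,2.5,0,0,-9.8,0,0,0,2.5]'
python3 -m creep '[0,0,-0.1,0,0,0,2.5, 0,0,-0.15,0,0,0,2.5,0,0,-0.15,0,0,0,2.5]'
```

```text
time_s: 16.17
tcp_pos: [0.5053, 0.2554, 0.0455]
orientation: [3.141, 0.0, 2.907]
force: [-0.0, 0.1, -6.5]
finger_gap: 0.0264
gripper_force: 60.2
time_s: 16.42
tcp_pos: [0.5056, 0.2557, 0.0445]
orientation: [3.141, 0.001, 2.907]
force: [-2.0, 0.7, 1.3]
finger_gap: 0.0263
gripper_force: 61.1
```

```bash
python3 -m creep '[0,0,-0.05,0,0,0,2.6, 0,0,-0.05,0,0,0,2.9, 0,0,-0.05,0,0,0,3.2,0,0,-0.05,0,0,0,3.6,0,0,-0.05,0,0,0,4.2,0,0,-0.05,0,0,0,5,0,0,-0.05,0,0,0,5]'
python3 -m creep '[0,0,0.5,0,0,0,5, 0,0,1.5,0,0,0,5, 0,0,3.5,0,0,0,5, 0,0,6,0,0,0,5, 0,0,8,0,0,0,5, 0.1,-1,9,0,0,0,5, 0.2,-3,9,0,0,1,5, 0.3,-6,9,0,0,2,5, 0.5,-9.5,9,0,0,3,5, 0.7,-13.3,9,0,0,4,5, 0.9,-17.2,9,0,0,5,5, 1.1,-21.2,9,0,0,6,5]'
python3 -m creep '[0.2,-4,0,0,0,1,5, 0.4,-8,0,0,0,2,5, 0.6,-12,0,0,0,3,5, 0.8,-16,0,0,0,4,5, 1,-20,0,0,0,4.7,5, 1.2,-24,0,0,0,4.7,5, 1.4,-27.5,0,0,0,4.7,5, 1.6,-30,0,0,0,4.7,5, 1.6,-31.6,0,0,0,4.7,5, 1.6,-32.1,0,0,0,4.7,5, 1.6,-32.1,0,0,0,4.7,5, 1.6,-32.1,0,0,0,4.7,5]'
python3 -m creep '[0,0,0,0,0,0,5, 0,0,-1,0,0,0,5, 0,0,-2.5,0,0,0,5,0,0,-4,0,0,0,5,0,0,-4.5,0,0,0,5,0,0,-4.5,0,0,0,5,0,0,-4.5,0,0,0,5]'
```

```text
time_s: 17.0
tcp_pos: [0.5051, 0.2553, 0.0432]
orientation: [-3.142, -0.0, 2.907]
force: [-0.1, 0.4, 0.4]
finger_gap: 0.0502
gripper_force: 0.0
time_s: 18.0
tcp_pos: [0.5156, 0.0413, 0.1336]
orientation: [-3.142, 0.0, 3.013]
force: [0.4, 0.6, 0.0]
finger_gap: 0.0497
gripper_force: 0.0
time_s: 19.0
tcp_pos: [0.5316, -0.2766, 0.1331]
orientation: [3.141, -0.001, 3.094]
force: [-0.4, 0.7, 0.3]
finger_gap: 0.0499
gripper_force: 0.0
time_s: 19.58
tcp_pos: [0.5321, -0.277, 0.0881]
orientation: [3.141, -0.001, 3.094]
force: [1.1, 0.0, -0.4]
finger_gap: 0.05
gripper_force: 0.0
```

```bash
python3 -m creep '[0,0,-1,0,0,0,5, 0,0,-2.5,0,0,0,5, 0,0,-3.8,0,0,0,5, 0,0,-4.5,0,0,0,5, 0,0,-4.5,0,0,0,5, 0,0,-4.5,0,0,0,5, 0,0,-4.5,0,0,0,3.5, 0,0,-4.5,0,0,0,3.2, 0,0,-4.5,0,0,0,2.8, 0,0,-4.5,0,0,0,2.5, 0,0,-4.5,0,0,0,2.5, 0,0,-4.5,0,0,0,2.5]'
python3 -m creep '[0,0,0.3,0,0,0,2.5, 0,0,0.8,0,0,0,2.5, 0,0,1.6,0,0,0,2.5, 0,0,2.8,0,0,0,2.5, 0,0,4.3,0,0,0,2.5, 0,0,6,0,0,0,2.5, 0,0,7.5,0,0,0,2.5, 0,0,9,0,0,0,2.5, 0,0.7,9.7,0,0,0,2.5, -0.1,2,10,0,0,-1,2.5, -0.3,4,10,0,0,-2,2.5, -0.6,6.7,10,0,0,-3,2.5]'
```

```text
time_s: 20.58
tcp_pos: [0.5326, -0.2782, 0.0442]
orientation: [-3.141, 0.001, 3.094]
force: [-0.8, -2.4, 5.7]
finger_gap: 0.0261
gripper_force: 60.5
time_s: 21.58
tcp_pos: [0.5263, -0.2106, 0.144]
orientation: [-3.141, 0.001, 3.039]
force: [0.7, 0.7, -6.2]
finger_gap: 0.0262
gripper_force: 60.3
```

```bash
python3 -m creep '[-0.3,3,0,0,0,-1,2.5, -0.6,6,0,0,0,-2,2.5, -0.9,9,0,0,0,-3,2.5, -1.2,12,0,0,0,-4,2.5, -1.5,15,0,0,0,-5,2.5, -1.8,18,0,0,0,-6,2.5, -2.1,21,0,0,0,-7,2.5, -2.4,24,0,0,0,-7.7,2.5, -2.7,27,0,0,0,-7.7,2.5, -3,30,0,0,0,-7.7,2.5, -3.3,33,0,0,0,-7.7,2.5, -3.6,35.5,0,0,0,-7.7,2.5]'
python3 -m creep '[-0.2,2,0,0,0,0,2.5, -0.25,3.2,0,0,0,0,2.5, -0.25,3.8,0,0,0,0,2.5, -0.25,3.8,0,0,0,0,2.5, -0.25,3.8,0,0,0,0,2.5, -0.25,3.8,0,0,0,0,2.5,-0.25,3.8,0,0,0,0,2.5]'
python3 -m creep '[0,0,-1,0,0,0,2.5, 0,0,-2.5,0,0,0,2.5, 0,0,-4.5,0,0,0,2.5, 0,0,-6.3,0,0,0,2.5, 0,0,-7.6,0,0,0,2.5, 0,0,-8.3,0,0,0,2.5, 0,0,-8.8,0,0,0,2.5, 0,0,-9.2,0,0,0,2.5, 0,0,-9.5,0,0,0,2.5, 0,0,-9.7,0,0,0,2.5, 0,0,-9.8,0,0,0,2.5,0,0,-9.8,0,0,0,2.5]'
python3 -m creep '[0,0,-0.1,0,0,0,2.5, 0,0,-0.15,0,0,0,2.5,0,0,-0.15,0,0,0,2.5]'
```

```text
time_s: 22.58
tcp_pos: [0.4892, 0.1466, 0.1437]
orientation: [3.141, -0.0, 2.907]
force: [0.0, -0.6, -5.0]
finger_gap: 0.0259
gripper_force: 60.3
time_s: 23.17
tcp_pos: [0.4877, 0.1813, 0.1432]
orientation: [-3.141, -0.0, 2.906]
force: [-0.1, -0.4, -5.7]
finger_gap: 0.0261
gripper_force: 60.3
time_s: 24.17
tcp_pos: [0.4878, 0.1824, 0.0455]
orientation: [3.141, 0.0, 2.907]
force: [-0.4, -0.2, -5.9]
finger_gap: 0.0266
gripper_force: 60.3
time_s: 24.42
tcp_pos: [0.4882, 0.1828, 0.0444]
orientation: [3.141, 0.001, 2.907]
force: [-2.1, 1.8, 0.3]
finger_gap: 0.0261
gripper_force: 61.1
```

```bash
python3 -m creep '[0,0,-0.05,0,0,0,2.6, 0,0,-0.05,0,0,0,2.9, 0,0,-0.05,0,0,0,3.2,0,0,-0.05,0,0,0,3.6,0,0,-0.05,0,0,0,4.2,0,0,-0.05,0,0,0,5,0,0,-0.05,0,0,0,5]'
python3 -m creep '[0,0,0.5,0,0,0,5, 0,0,1.5,0,0,0,5, 0,0,3.5,0,0,0,5, 0,0,6,0,0,0,5, 0,0,8,0,0,0,5, 0.1,-1,9,0,0,0,5, 0.2,-3,9,0,0,1,5, 0.4,-6,9,0,0,2,5, 0.6,-9.5,9,0,0,3,5, 0.9,-13.3,9,0,0,4,5, 1.2,-17.2,9,0,0,5,5, 1.5,-21.2,9,0,0,6,5]'
python3 -m creep '[0.3,-4,0,0,0,1,5, 0.6,-8,0,0,0,2,5, 0.9,-12,0,0,0,3,5, 1.2,-16,0,0,0,4,5, 1.5,-20,0,0,0,4.7,5, 1.8,-24,0,0,0,4.7,5, 2.1,-27.5,0,0,0,4.7,5, 2.3,-30,0,0,0,4.7,5, 2.3,-31.8,0,0,0,4.7,5, 2.3,-32.3,0,0,0,4.7,5, 2.3,-32.3,0,0,0,4.7,5, 2.3,-32.3,0,0,0,4.7,5]'
python3 -m creep '[0,0,0,0,0,0,5, 0,0,-1,0,0,0,5, 0,0,-2.5,0,0,0,5,0,0,-4,0,0,0,5,0,0,-4.5,0,0,0,5,0,0,-4.5,0,0,0,5,0,0,-4.5,0,0,0,5]'
```

```text
time_s: 25.0
tcp_pos: [0.4876, 0.1823, 0.0432]
orientation: [-3.141, -0.0, 2.907]
force: [-0.5, -1.2, -0.8]
finger_gap: 0.0501
gripper_force: 0.0
time_s: 26.0
tcp_pos: [0.5021, -0.0318, 0.1336]
orientation: [-3.141, 0.0, 3.013]
force: [0.9, 0.7, -0.5]
finger_gap: 0.0501
gripper_force: 0.0
time_s: 27.0
tcp_pos: [0.525, -0.3518, 0.133]
orientation: [3.141, -0.001, 3.093]
force: [-0.1, -0.4, -0.4]
finger_gap: 0.0503
gripper_force: 0.0
time_s: 27.58
tcp_pos: [0.5256, -0.352, 0.0881]
orientation: [3.141, -0.001, 3.094]
force: [-0.4, 0.3, 0.4]
finger_gap: 0.0499
gripper_force: 0.0
```

```bash
python3 -m creep '[0,0,-1,0,0,0,5, 0,0,-2.5,0,0,0,5, 0,0,-3.8,0,0,0,5, 0,0,-4.5,0,0,0,5, 0,0,-4.5,0,0,0,5, 0,0,-4.5,0,0,0,5, 0,0,-4.5,0,0,0,3.5, 0,0,-4.5,0,0,0,3.2, 0,0,-4.5,0,0,0,2.8, 0,0,-4.5,0,0,0,2.5, 0,0,-4.5,0,0,0,2.5, 0,0,-4.5,0,0,0,2.5]'
python3 -m creep '[0,0,0.3,0,0,0,2.5, 0,0,0.8,0,0,0,2.5, 0,0,1.6,0,0,0,2.5, 0,0,2.8,0,0,0,2.5, 0,0,4.3,0,0,0,2.5, 0,0,6,0,0,0,2.5, 0,0,7.5,0,0,0,2.5, 0,0,9,0,0,0,2.5, 0,0.7,9.7,0,0,0,2.5, -0.1,2,10,0,0,-1,2.5, -0.4,4,10,0,0,-2,2.5, -0.7,6.7,10,0,0,-3,2.5]'
```

```text
time_s: 28.58
tcp_pos: [0.5261, -0.3531, 0.0442]
orientation: [-3.141, 0.001, 3.094]
force: [-1.3, 0.3, 5.5]
finger_gap: 0.0263
gripper_force: 60.5
time_s: 29.58
tcp_pos: [0.5187, -0.2857, 0.144]
orientation: [-3.141, 0.001, 3.039]
force: [0.6, 1.4, -4.3]
finger_gap: 0.0263
gripper_force: 60.4
```

```bash
python3 -m creep '[-0.4,3,0,0,0,-1,2.5, -0.8,6,0,0,0,-2,2.5, -1.2,9,0,0,0,-3,2.5, -1.6,12,0,0,0,-4,2.5, -2,15,0,0,0,-5,2.5, -2.4,18,0,0,0,-6,2.5, -2.8,21,0,0,0,-7,2.5, -3.2,24,0,0,0,-7.7,2.5, -3.6,27,0,0,0,-7.7,2.5, -4,30,0,0,0,-7.7,2.5, -4.4,33,0,0,0,-7.7,2.5, -4.7,35.5,0,0,0,-7.7,2.5]'
python3 -m creep '[-0.15,2.2,0,0,0,0,2.5, -0.15,3.4,0,0,0,0,2.5, -0.15,4,0,0,0,0,2.5, -0.15,4,0,0,0,0,2.5, -0.15,4,0,0,0,0,2.5, -0.15,4,0,0,0,0,2.5,-0.15,4,0,0,0,0,2.5]'
python3 -m creep '[0,0,-1,0,0,0,2.5, 0,0,-2.5,0,0,0,2.5, 0,0,-4.5,0,0,0,2.5, 0,0,-6.3,0,0,0,2.5, 0,0,-7.6,0,0,0,2.5, 0,0,-8.3,0,0,0,2.5, 0,0,-8.8,0,0,0,2.5, 0,0,-9.2,0,0,0,2.5, 0,0,-9.5,0,0,0,2.5, 0,0,-9.7,0,0,0,2.5, 0,0,-9.8,0,0,0,2.5,0,0,-9.8,0,0,0,2.5]'
python3 -m creep '[0,0,-0.1,0,0,0,2.5, 0,0,-0.15,0,0,0,2.5,0,0,-0.15,0,0,0,2.5]'
```

```text
time_s: 30.58
tcp_pos: [0.4706, 0.0714, 0.1437]
orientation: [3.141, -0.0, 2.907]
force: [0.0, -0.2, -4.5]
finger_gap: 0.0262
gripper_force: 60.4
time_s: 31.17
tcp_pos: [0.4701, 0.1084, 0.1432]
orientation: [-3.141, -0.0, 2.906]
force: [-0.6, -0.4, -4.0]
finger_gap: 0.0262
gripper_force: 60.4
time_s: 32.17
tcp_pos: [0.4703, 0.1094, 0.0455]
orientation: [3.141, 0.0, 2.907]
force: [-0.9, 0.8, -4.6]
finger_gap: 0.0264
gripper_force: 60.4
time_s: 32.42
tcp_pos: [0.4707, 0.1097, 0.0444]
orientation: [3.141, 0.001, 2.907]
force: [-0.5, 3.0, 2.4]
finger_gap: 0.0263
gripper_force: 61.1
```

Release, rise and back off towards the robot, then check.

```bash
python3 -m creep '[0,0.05,-0.05,0,0,0,2.5, 0,0.05,-0.05,0,0,0,2.6, 0,0.05,-0.05,0,0,0,2.9, 0,0.05,-0.05,0,0,0,3.2,0,0.05,-0.05,0,0,0,3.6,0,0.05,-0.05,0,0,0,4.2,0,0.05,-0.05,0,0,0,5,0,0.05,-0.05,0,0,0,5]'
python3 -m creep '[0,0,0.5,0,0,0,5, 0,0,1.5,0,0,0,5, 0,0,3.5,0,0,0,5, 0,0,6,0,0,0,5, 0,0,9,0,0,0,5, 0,-3,12,0,0,0,5, 0,-6,15,0,0,0,5, 0,-10,17,0,0,0,5, 0,-14,17,0,0,0,5, 0,-18,17,0,0,0,5, 0,-20,17,0,0,0,5, 0,-20,17,0,0,0,5]'
python3 - <<'E'
from h import *
p,W=look("top");p2,W2=look("scene")
cv2.imwrite("pics/e.png",cv2.resize(p[130:260,110:300,::-1],(800,547),interpolation=cv2.INTER_CUBIC))
cv2.imwrite("pics/f.png",cv2.resize(p2[120:240,230:400,::-1],(800,565),interpolation=cv2.INTER_CUBIC))
u=np.array([np.sin(np.radians(13.5)),np.cos(np.radians(13.5))]);a=np.array([u[1],-u[0]])
for P in(W,W2):
  for k in(112.5,37.5,-37.5,-112.5):
    q=P[(P[...,2]>.069)&(P[...,2]<.095)];r=(q[:,:2]-[.4962,.219])*1000;x=r@a;y=r@u-k
    m=(abs(y)<22)&(abs(x)<120);o=[k,m.sum(),x[m].min(),x[m].max()]
    for s in(-1,1):
        w=m&(x*s>72); o+=[np.median(y[w]),np.percentile(q[w,2],80)*1000]
    print(np.round(o,1))
E
```

```text
time_s: 33.08
tcp_pos: [0.4701, 0.1098, 0.0432]
orientation: [-3.142, -0.0, 2.907]
force: [0.3, -0.8, -0.5]
finger_gap: 0.0497
gripper_force: 0.0
time_s: 34.08
tcp_pos: [0.4702, -0.0938, 0.2147]
orientation: [-3.141, 0.002, 2.904]
force: [-0.2, -0.4, -0.0]
finger_gap: 0.0496
gripper_force: 0.0
[ 112.5  503.  -109.4  109.4   -2.7   77.1   -4.1   76.9]
[  37.5  517.  -109.6  110.1   -2.1   78.2   -3.6   77.3]
[ -37.5  532.  -108.5  111.    -1.9   77.    -3.9   77.7]
[-112.5  523.  -109.4  110.3   -1.3   77.7   -1.8   78. ]
[ 112.5  319.  -109.9  113.8   -1.5   76.3   -2.4   76.2]
[  37.5  311.  -110.7  111.3   -1.4   75.7   -2.    76.8]
[ -37.5  329.  -109.2  112.6   -1.2   76.5   -2.6   75.8]
[-112.5  333.  -112.1  113.5   -0.5   76.4   -1.    76.9]
```

View pics/e.png

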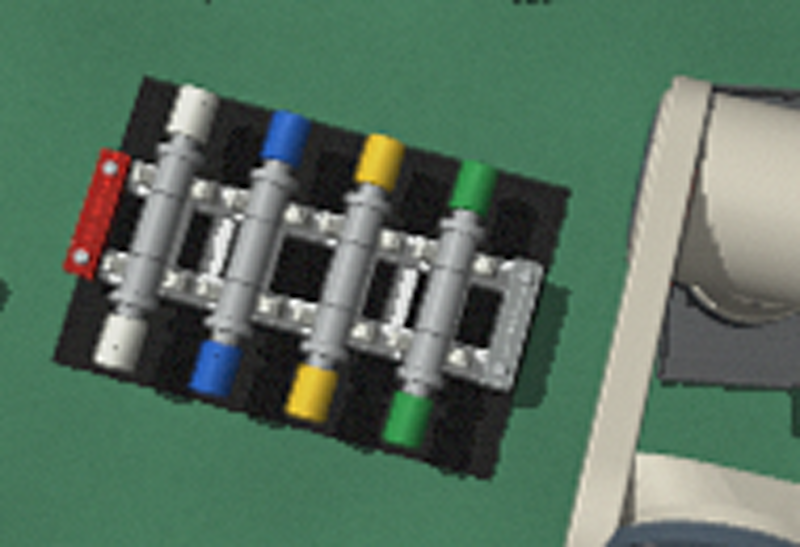

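View pics/f.png

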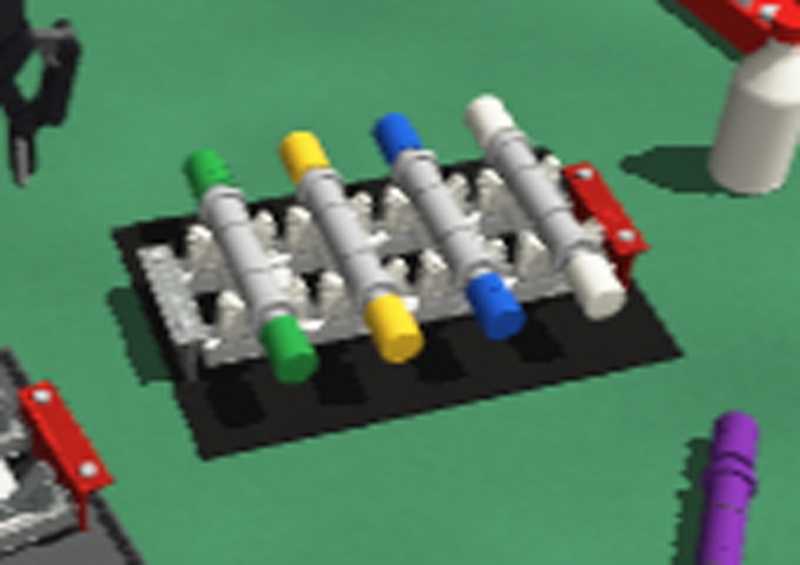

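Both pictures show white, blue, yellow and green in order from the red plate (columns 160, 250, 345 and 435 in the top crop). All four are level, with cap tops at about 77 mm as expected, and centred.

```bash
python3 -c "
from plant import hand_in;print(hand_in())"
```

```text
the job is handed in; nothing more can be done
None
```

All four shafts are home in the inspection rack, in order white, blue, yellow, green from the red end, and the job was handed in at about 34 s of robot time; the gear, oil bottle and wrench were never approached.

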